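Run a batch of filter cans through the radio-bench clamp tester

TASK

Test the batch of brass filter cans: stand every can from the green mat upright in the pockets of the tester's carriage, one to a pocket, slide the carriage fully in, lower the press bar until it rests on the cans and turn the red clamp knob clockwise to its stop; then run the test by pulling the black switch knob on the control box up to its click and pushing it back fully down. Afterwards turn the clamp knob back to slack, raise the bar to its top, slide the carriage all the way back out, and stand all the cans upright on the mat again, leaving the two small steel adaptors on the mat where they are.

Things in the scene. Friction and masses are not known exactly. Their poses are not given: they have to be found in the camera images.
- can1_mid (a point): a filter can: brass-coloured square block 36 x 36 mm, 36 mm high, blue foot and blue top, 40 to 85 g, standing upright on the green mat; this point is its centre, 18 mm above its underside; its z axis points up out of its top, x and y are square to its side faces. Two or three of the four cans are present (None from the start = absent)
- can2_mid (a point): a filter can: brass-coloured square block 36 x 36 mm, 36 mm high, blue foot and blue top, 40 to 85 g, standing upright on the green mat; this point is its centre, 18 mm above its underside; its z axis points up out of its top, x and y are square to its side faces. Two or three of the four cans are present (None from the start = absent)
- can3_mid (a point): a filter can: brass-coloured square block 36 x 36 mm, 36 mm high, blue foot and blue top, 40 to 85 g, standing upright on the green mat; this point is its centre, 18 mm above its underside; its z axis points up out of its top, x and y are square to its side faces. Two or three of the four cans are present (None from the start = absent)
- can4_mid (a point): a filter can: brass-coloured square block 36 x 36 mm, 36 mm high, blue foot and blue top, 40 to 85 g, standing upright on the green mat; this point is its centre, 18 mm above its underside; its z axis points up out of its top, x and y are square to its side faces. Two or three of the four cans are present (None from the start = absent)
- mat: dark green parts mat, 250 x 200 mm, 3 mm thick, fixed; origin at the centre of its underside, x along its long side, pointing roughly away from the robot; the cans stand in its nearer 190 mm. It lies to the left or the right of the tester, the control box on the other side. Two small steel adaptors (24 mm across, 34 mm high, bystanders) stand near its far end, about 103 mm from its centre along +x and 50 mm either side
- tester: olive clamp tester, fixed: base plate 285 x 235 x 12 mm, across it a bridge (two posts, a beam 36 mm deep whose top is 155 mm above the table) 75 mm beyond the origin along x; origin on the underside, x is the way the carriage slides in (away from the robot), z up. The rod of the press bar comes up through the middle of the beam; the clamp knob sits on the beam 85 mm to -y of the rod
- pocket1 (a point): pocket 1 of 3 in a row on the aluminium carriage, 50 mm apart along the tester's y: square recess 46 mm (x) by 45 mm (y), walls 5 mm thick and 10 mm high; this point is the centre of its floor (22 mm above the table); the axes are those of the tester. It moves with the carriage
- pocket2 (a point): pocket 2 of 3 in a row on the aluminium carriage, 50 mm apart along the tester's y: square recess 46 mm (x) by 45 mm (y), walls 5 mm thick and 10 mm high; this point is the centre of its floor (22 mm above the table); the axes are those of the tester. It moves with the carriage
- pocket3 (a point): pocket 3 of 3 in a row on the aluminium carriage, 50 mm apart along the tester's y: square recess 46 mm (x) by 45 mm (y), walls 5 mm thick and 10 mm high; this point is the centre of its floor (22 mm above the table); the axes are those of the tester. It moves with the carriage
- carriage_post (a point): black upright post on the carriage's near end, 16 mm diameter, for pushing or pinching; top 40 mm above the carriage deck; this point is on its axis, 18 mm below its top; it stands 95 mm in front of the row of pockets
- carriage (a joint): slide of the carriage along the tester's +x, m: 0 to 0.012 at the start (clear of the bridge, for loading), 0.135 fully in with the pockets under the press bar; moves with about 2 N and stays where left
- press_bar (a joint): height of the press bar, m downward from its top position (0 to 0.055); starts at 0 to 0.012 and rests on cans standing in the pockets at about 0.045; needs about 3 N down, 9 N up, and stays where it is left
- bar_knob (a point): black round knob on top of the press bar's rod, 32 mm diameter, 32 mm high; this point is its centre. It moves with the bar, straight down and up; lowered onto cans its underside is still 28 mm above the beam
- bar_face (a point): centre of the flat underside of the steel press bar (150 mm along the tester's y, 34 mm along x)
- clamp_grip (a point): red clamp knob on the beam: disc of 36 mm diameter with an upright grip bar 34 mm long, 14 mm thick and about 32 mm high; this point is on its vertical axis, 7 mm below the bar's top; the bar lies along this point's x axis and turns with it
- clamp (a joint): turn of the clamp knob, rad, clockwise seen from above: slack at 0 to 0.15 at the start, locked at its stop at 1.2, turned back (anticlockwise) to 0 for slack; turns with about 0.1 N m and stays where left
- control_box: olive control box 170 x 150 mm, 90 mm high, fixed; origin at the centre of its underside; the switch knob is on its top, 20 mm from the centre towards the box's -x; low pins (10 mm) stand near its +x edge
- switch_head (a point): centre of the black round head of the push-pull switch, 26 mm diameter, 28 mm high, white dot on top; at the start its underside is 8 mm above the box's top; moves straight up and down
- switch (a joint): travel of the switch knob, m upward: 0 pushed home, 0.014 pulled out to its click; sprung over-centre (about 7 N at the most), so that past half-way it snaps to the nearer end and stays
- adaptor1: small steel adaptor standing at the mat's far end, 24 mm diameter, 34 mm high, a bystander; origin under its centre
- adaptor2: the second such adaptor
Not all that is in view belongs to the job. What is shaped like the part that bears can2_mid but orange or pink is not meant.

How it is judged:
By the outcome, as a careful person would: the job done as asked, in the order asked, and still so for the second after the job is handed in, with the robot touching nothing.
Of can1, can2, can3, can4 only 2 to 3 are there at a start; the rules pass over those that are not, and their reading is None.
At some moment in a run one of can1, can2, can3, can4 may be knocked a few centimetres aside while the robot is not near it.
It also fails if it takes over 210 s, if anything falls off the work surface, if the arm or the gripper's body presses on something with over 40 N, if the wrist force passes 120 N, or if a joint passes its speed limit or range.

ROBOT

A 6-joint arm with a two-finger parallel gripper is mounted at the origin on the work surface. World frame = base frame: x ahead of the robot, y to its left, z up, the work surface at z = 0. Lengths are in mm, angles in rad, forces in N, time in s.
With the tool pointing down it reaches from about 300 to 775 mm from the base axis. Payload 14.6 kg.
Tool frame: the origin (TCP) lies between the finger pads; the fingertips stand 19 mm ahead of it and the grasp point (between the pads) is the TCP; z points along the fingers, y is the line along which they close (so a half turn about z gives the same grasp; the last joint's range is limited). The gripper opens to 94 mm and grips with 3 to 60 N. Pads are 16 mm wide; open, the fingers measure 119 mm over their backs; the gripper's body (75 mm by 177 mm) begins 78 mm behind the grasp point.
Start: joints at [1.167, 0.3, 1.521, -0, 1.321, -0.067], TCP at [181.755, 519.09, 224.446] pointing down, gripper open.
Joint ranges: [-3.03, 3.03], [-0.79, 2.21], [0.23, 2.52], [-1.04, 4.18], [0, 3.07], [-2.55, 2.55]. Speed limits (rad/s): [2.22, 2.22, 2.57, 3.14, 3.14, 3.14].

INTERFACE

Orientations are given as [roll, pitch, yaw] about the fixed x, y, z axes, in that order (R = Rz(yaw) Ry(pitch) Rx(roll)).
In Python, from cell import monitor, imaging, job, find_in, trace gives the robot as it stands. The module is installed in compiled form; this text tells all that it offers.
- The arm moves only by the tool arm_command, never from a script. Its argument "steps" is a list of rows, each a list of 5 numbers: the opening, from 0 (shut) to 1 (fully open), then the shift along the tool's x, y, z in mm, then the turn about the tool's z in degrees. In form: [[gripper, dx, dy, dz, turn], ...]. A call has 1 to 20 rows; each row is the pose to reach, as a shift and turn from the pose commanded when the call began, along the tool's axes at that moment; what a row does not reach only later rows make up. A row lasts 1/8 s, in which the tool goes at most 62.5 mm and 10.7 degrees, less where a joint would pass 70% of its speed; a pose out of reach is approached as far as the arm can. A call with a gripper value outside its range is refused whole. The fingers move at their own pace and stop on an object; "force" is the grip in N (left out, the last holds). Time passes only in rows, so rows that repeat a pose let the fingers close. It gives the time, the measured TCP pose, the force, the opening and the grip force at its end, in the units of the state.
- monitor.read_state(): the state, without advancing time (a new reading comes with each control period).
- imaging.camera(name): name is "side" or "top" or "wrist"; returns a dict with "img" (420x560x3 uint8, red, green, blue), "mtx" (3x3 intrinsics, pixels), "view" (4x4, takes a point from world to camera coordinates). Camera axes: x right, y down, z forward; pixel columns grow to the right and rows downward; lengths in mm; the calibration is good to about 2 mm. The wrist camera is an equidistant fisheye: a pixel r from the principal point sees the ray r / f radians off the axis. A picture is of the moment at which its call begins. There is no depth.
- job.sign_off(): hands the job in; it is judged then, once.
Trained networks look in a picture, given as the dict that the camera call returned (one of the last four; its "shot" number tells which), for a name from the list of things; names that differ only in an ending like _2 or _b are one class to them, and where a whole thing is asked for, a point or a joint stands for the part that bears it (a point fixed in the world has none). Each returns a list of dicts, best first, with "p" (0 to 1); they miss things now and then, are a little off and sometimes report something else, mostly with a low value. They report only what shows in the picture. A call takes as long as a camera call. They do not tell look-alikes from the thing itself.
- find_in(picture, target): "rect" ([centre column, centre row, width, height] in pixels, round what is visible of it).
- trace(picture, target): "region" (420x560 bool, what is visible of it) and "rect" ([centre column, centre row, width, height] in pixels, round what is visible of it).
The state is a dict: "clock": time; "joints": joint angles; "qd": joint speeds; "effort": joint torques, N m; "eef_pos": TCP position; "eef_rot": TCP orientation; "wrist_force": force on the tool from outside, world axes, zero at the start; "moment": the same for the moment, N m; "finger_gap": finger opening in mm; "finger_force": force on a finger pad.
Only numpy, scipy, OpenCV 4.12 (cv2) and the standard library are available. Lean on these libraries where they do the work, as an engineer would, in place of code of your own. Each camera call takes 0.05 s, during which the arm holds its last target. There are 200 camera calls.

## Working session

There is one attempt and no reset: what is moved stays moved. The work goes in short steps, Python scripts to look and compute and a tool call to move; the robot and the scene stay as the last step left them, time stands still between calls to the robot, and variables do not carry over. Pictures are saved under pics/ and viewed, at most 14 in all, crops included, and the job is handed in when it is done.

Besides the shell and the picture viewer there is one more tool, called after "Request:" by a JSON object that holds its "method" and its "body", one argument or row to a line. arm_command: Moves the arm, as the interface text tells. Its arguments: {"type":"object","properties":{"steps":{"type":"array","items":{"type":"array","items":{"type":"number"}}},"force":{"type":"number"}},"required":["steps"]}

```bash
mkdir -p pics; cat > h.py <<'E'
import numpy as np, cv2
from cell import monitor, imaging, job, find_in, trace
def save(img,name,k=1):
    if k!=1: img=cv2.resize(img,None,fx=k,fy=k,interpolation=cv2.INTER_CUBIC)
    cv2.imwrite('pics/'+name,cv2.cvtColor(img,cv2.COLOR_RGB2BGR))
def ray(c,px,fish=False):
    K=c['mtx'];V=c['view'];x=(px[0]-K[0,2])/K[0,0];y=(px[1]-K[1,2])/K[1,1]
    if fish:
        r=np.hypot(x,y);s=np.sin(r)/r if r>1e-9 else 1;d=np.array([x*s,y*s,np.cos(r)])
    else: d=np.array([x,y,1.])
    R=V[:3,:3];return -R.T@V[:3,3],R.T@d
def at(c,px,z,fish=False):
    o,d=ray(c,px,fish);return o+d*(z-o[2])/d[2]
def proj(c,p,fish=False):
    V=c['view'];K=c['mtx'];q=V[:3,:3]@np.array(p,float)+V[:3,3]
    if fish:
        r=np.hypot(q[0],q[1]);t=np.arctan2(r,q[2]);u=q[:2]/max(r,1e-9)*t
    else: u=q[:2]/q[2]
    return np.array([K[0,0]*u[0]+K[0,2],K[1,1]*u[1]+K[1,2]])
def tool():
    s=monitor.read_state();from scipy.spatial.transform import Rotation as Ro
    return np.array(s['eef_pos']),Ro.from_euler('xyz',s['eef_rot']).as_matrix(),s
E
python3 - <<'E'
from h import *
p,R,s=tool();print(s['clock'],p,s['eef_rot'],R.round(2).tolist())
for n in('top','side'):
    c=imaging.camera(n);save(c['img'],n+'0.png',1.4)
    print(n,c['mtx'].round(1).tolist(),c['view'].round(3).tolist())
    for t in['can1_mid','mat','tester','carriage_post','bar_knob','clamp_grip','control_box','switch_head','adaptor1','pocket1']:
        print(t,[(round(d['p'],2),np.round(d['rect']).astype(int).tolist()) for d in find_in(c,t)][:6])
E
```

```text
0.0 [181.67044401 518.86606696 223.87326522] [-3.14039978e+00 -8.21890193e-05  2.80476303e+00] [[-0.94, 0.33, -0.0], [0.33, 0.94, -0.0], [0.0, -0.0, -1.0]]
top [[528.1, 0.0, 284.9], [0.0, 528.1, 213.1], [0.0, 0.0, 1.0]] [[0.009, -1.0, 0.014, -25.327], [-0.992, -0.011, -0.123, 513.066], [0.123, -0.012, -0.992, 1688.462], [0.0, 0.0, 0.0, 1.0]]
can1_mid [(0.34, [294, 156, 29, 24])]
mat [(0.91, [372, 229, 69, 80]), (0.29, [283, 216, 43, 40])]
tester [(0.6, [286, 190, 79, 99])]
carriage_post [(0.67, [282, 216, 48, 43])]
bar_knob [(0.81, [289, 156, 36, 25])]
clamp_grip [(0.61, [314, 154, 8, 14]), (0.39, [357, 223, 13, 10])]
control_box [(0.78, [184, 211, 52, 59])]
switch_head [(0.6, [180, 211, 9, 10])]
adaptor1 [(0.48, [384, 196, 6, 10])]
pocket1 [(0.56, [283, 212, 49, 40])]
side [[412.4, 0.0, 284.3], [0.0, 412.4, 209.6], [0.0, 0.0, 1.0]] [[0.956, -0.293, -0.013, -464.797], [-0.225, -0.706, -0.671, 199.413], [0.188, 0.645, -0.741, 1256.313], [0.0, 0.0, 0.0, 1.0]]
can1_mid []
mat [(0.6, [312, 324, 110, 91])]
tester [(0.82, [314, 220, 106, 109])]
carriage_post [(0.86, [297, 233, 44, 47]), (0.67, [314, 322, 108, 91])]
bar_knob [(0.61, [343, 193, 22, 58]), (0.55, [296, 232, 49, 46])]
clamp_grip [(0.74, [357, 211, 8, 12]), (0.2, [345, 199, 20, 60])]
control_box [(0.79, [271, 163, 58, 59])]
switch_head [(0.71, [297, 230, 47, 49]), (0.57, [265, 149, 6, 10]), (0.24, [355, 212, 10, 13])]
adaptor1 [(0.68, [356, 323, 6, 12]), (0.29, [270, 164, 57, 52])]
pocket1 [(0.71, [295, 232, 50, 43])]
```

View pics/top0.png

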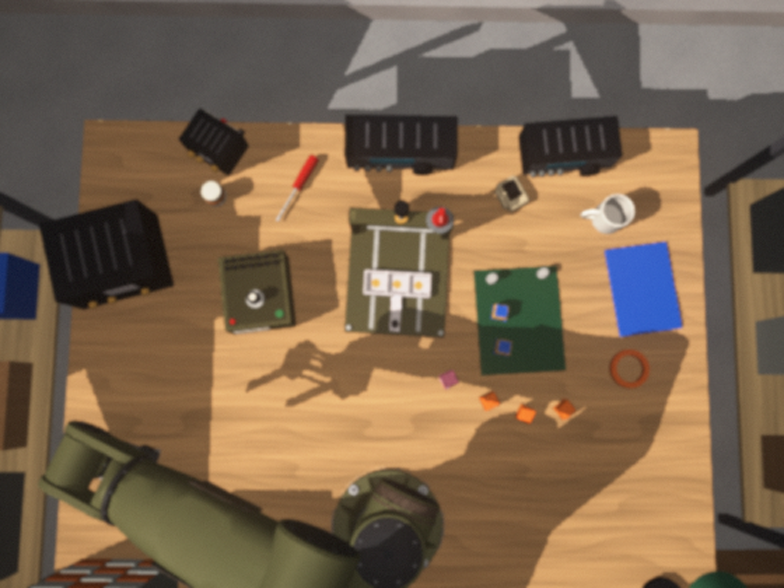

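View pics/side0.png

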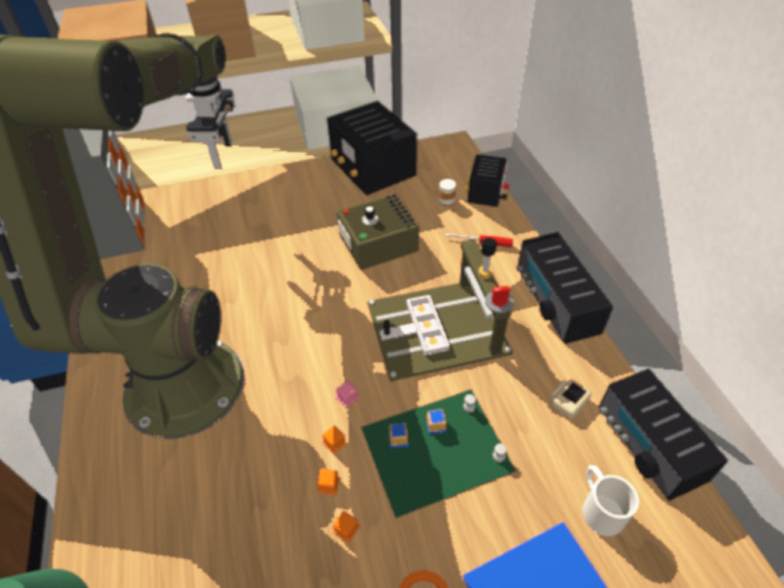

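The top view shows two blue-topped brass cans on the mat, at view pixels (501,312) and (504,347), i.e. raw (358,223) and (360,248). The look-alikes are three orange blocks at (489,401), (526,414) and (565,408) and a pink one at (448,379), all off the mat, so I rule them out. The adaptors are at (491,278) and (543,272). The tester is in the centre, its clamp is on the right of the beam, and the control box is on the left.

```bash
python3 - <<'E'
from h import *
c=imaging.camera('top');save(c['img'][130:290,150:420],'crop1.png',2.9)
for n,px,z in [('canA',(358,223),39),('canB',(360,248),39),('post',(282,231),60),('p1',(268,202),22),('p2',(283.5,203),22),('p3',(299,203.5),22),('bk',(287,149),200),('clamp',(314,155),185),('sw',(182,213),120),('ad1',(351,199),37),('ad2',(388,195),37)]:
    print(n,at(c,px,z).round(0)[:2])
for t in('side','top'):
  cc=imaging.camera(t)
  for m in('mat','control_box','tester'):
    for d in trace(cc,m)[:1]:
        k,_=cv2.findContours(d['region'].astype(np.uint8),0,2)
        r=cv2.minAreaRect(max(k,key=cv2.contourArea)); q=cv2.boxPoints(r)
        print(t,m,d['p'],q.round(0).tolist(),[at(cc,a,3)[:2].round().tolist() for a in q])
w=imaging.camera('wrist');print(w['mtx'].round(1).tolist(),w['view'].round(3).tolist())
E
```

```text
canA [ 483. -257.]
canB [ 402. -263.]
post [452. -11.]
p1 [551.  35.]
p2 [548. -15.]
p3 [547. -66.]
bk [685. -23.]
clamp [ 671. -104.]
sw [499. 298.]
ad1 [ 561. -235.]
ad2 [ 576. -357.]
side mat 0.75 [[258.0, 305.0], [343.0, 272.0], [368.0, 337.0], [282.0, 370.0]] [[340.0, -216.0], [616.0, -186.0], [601.0, -397.0], [354.0, -413.0]]
side control_box 0.91 [[237.0, 151.0], [290.0, 133.0], [304.0, 177.0], [252.0, 195.0]] [[434.0, 471.0], [668.0, 514.0], [640.0, 246.0], [431.0, 217.0]]
side tester 0.92 [[256.0, 192.0], [353.0, 165.0], [376.0, 250.0], [279.0, 277.0]] [[449.0, 227.0], [837.0, 252.0], [748.0, -139.0], [426.0, -142.0]]
top control_box 0.7 [[155.0, 182.0], [206.0, 178.0], [211.0, 235.0], [159.0, 239.0]] [[615.0, 414.0], [631.0, 243.0], [442.0, 222.0], [426.0, 391.0]]
top tester 0.61 [[243.0, 237.0], [249.0, 141.0], [324.0, 145.0], [318.0, 241.0]] [[437.0, 115.0], [761.0, 103.0], [749.0, -149.0], [425.0, -131.0]]
[[325.2, 0.0, 275.9], [0.0, 325.2, 209.0], [0.0, 0.0, 1.0]] [[0.33, 0.944, -0.0, -549.157], [0.913, -0.319, 0.255, -26.055], [0.241, -0.084, -0.967, 391.838], [0.0, 0.0, 0.0, 1.0]]
```

View pics/crop1.png

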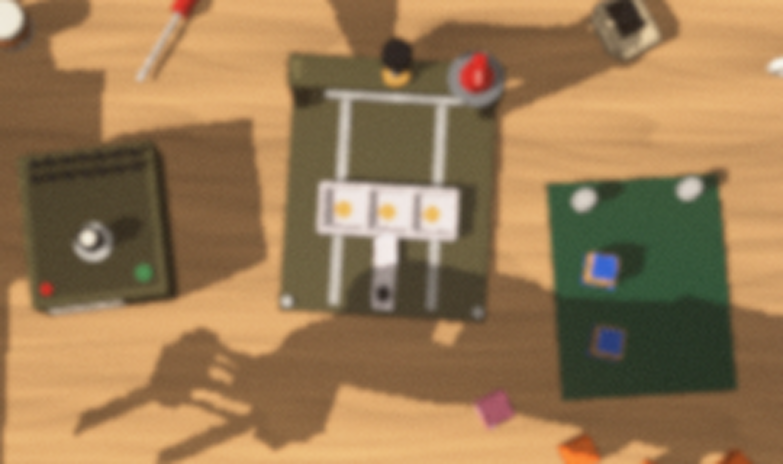

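Request:
{"method": "arm_command", "body": {
  "steps": [
    [1,-505.7,-648.3,0,70.7],
    [1,-505.7,-648.3,0,70.7],
    [1,-505.7,-648.3,0,70.7],
    [1,-505.7,-648.3,0,70.7],
    [1,-505.7,-648.3,0,70.7],
    [1,-505.7,-648.3,0,70.7],
    [1,-505.7,-648.3,0,70.7],
    [1,-505.7,-648.3,0,70.7],
    [1,-505.7,-648.3,0,70.7],
    [1,-505.7,-648.3,0,70.7],
    [1,-505.7,-648.3,0,70.7],
    [1,-505.7,-648.3,0,70.7],
    [1,-505.7,-648.3,0,70.7],
    [1,-505.7,-648.3,0,70.7],
    [1,-505.7,-648.3,0,70.7],
    [1,-505.7,-648.3,0,70.7],
    [1,-505.7,-648.3,0,70.7]
  ]
}}

```text
clock: 3.72
eef_pos: [444.8, -258.9, 224.9]
eef_rot: [3.141, 0.0, 1.572]
wrist_force: [0.5, 0.5, 0.6]
finger_gap: 94.3
finger_force: 0.0
```

```bash
cat >> h.py <<'E'
def cans(w,z=39):
    "blue can tops -> list of (centre xy, yaw deg in [-45,45)) at height z"
    im=w['img'];h=cv2.cvtColor(im,cv2.COLOR_RGB2HSV)
    m=((h[...,0]>105)&(h[...,0]<128)&(h[...,1]>120)&(h[...,2]>40)).astype(np.uint8)
    k,_=cv2.findContours(cv2.morphologyEx(m,cv2.MORPH_OPEN,np.ones((3,3))),0,2);out=[]
    for q in k:
        if cv2.contourArea(q)<150: continue
        g=np.array([at(w,a[0],z,True)[:2] for a in q],np.float32)
        r=cv2.minAreaRect(g);out.append((np.round(r[0],1).tolist(),np.round(r[1],1).tolist(),round((r[2]+45)%90-45,1)))
    return out
E
python3 - <<'E'
from h import *
p,R,s=tool();print(s['clock'],p.round(1),R.round(3).tolist())
w=imaging.camera('wrist');save(w['img'],'w1.png',1.4)
print((-w['view'][:3,:3].T@w['view'][:3,3]-p).round(1))
print(cans(w))
for t in('can1_mid','mat','adaptor1'):
  print(t,[(round(d['p'],2),np.round(d['rect']).astype(int).tolist(),at(w,d['rect'][:2],21,True)[:2].round()) for d in find_in(w,t)][:5])
E
```

```text
3.725 [ 444.8 -258.9  224.9] [[-0.001, 1.0, 0.001], [1.0, 0.001, -0.0], [-0.0, 0.001, -1.0]]
[ -1.2  73.7 161. ]
[([532.7, -506.0], [194.1, 44.8], 0.6), ([405.0, -263.9], [25.8, 26.0], -10.5), ([487.5, -257.5], [26.1, 26.0], -8.2)]
can1_mid [(0.25, [496, 29, 23, 59], array([735., -35.]))]
mat [(0.67, [294, 219, 206, 159], array([ 465., -293.]))]
adaptor1 [(0.96, [381, 174, 24, 20], array([ 567., -239.]))]
```

View pics/w1.png

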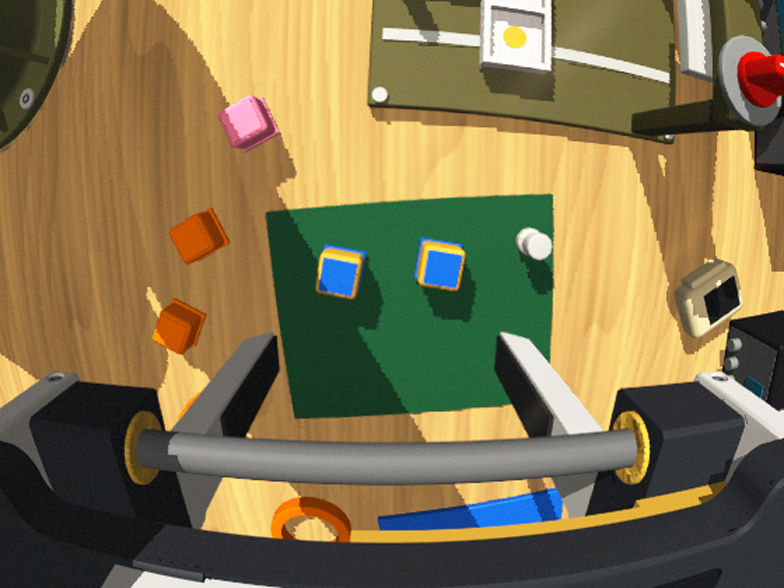

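The wrist view confirms two blue-topped cans, at (340,272) and (441,265). The orange and pink blocks are off the mat. I'll start with the far can, using a narrowed opening.

Request:
{"method": "arm_command", "body": {
  "steps": [
    [0.72,1.4,42.7,60,8.2],
    [0.72,1.4,42.7,120,8.2],
    [0.72,1.4,42.7,120,8.2],
    [0.72,1.4,42.7,140,8.2],
    [0.72,1.4,42.7,140,8.2]
  ],
  "force": 15
}}

```text
clock: 4.55
eef_pos: [487.5, -258.7, 85.7]
eef_rot: [3.141, 0.0, 1.428]
wrist_force: [0.1, -0.2, -0.1]
finger_gap: 67.9
finger_force: 0.0
```

```bash
python3 - <<'E'
from h import *
p,R,s=tool();print(s['clock'],p.round(1),s['eef_rot'],s['finger_gap'])
w=imaging.camera('wrist')
print(cans(w))
E
```

```text
4.55 [ 487.5 -258.7   85.7] [3.14137963e+00 1.15979409e-04 1.42774298e+00] 67.86913466310362
[([405.0, -264.0], [26.6, 26.3], -12.4), ([487.6, -257.6], [26.3, 26.2], -9.1)]
```

Request:
{"method": "arm_command", "body": {
  "steps": [
    [0.72,1,0,30,1],
    [0.72,1,0,50.5,1],
    [0.72,1,0,50.5,1],
    [0.2,1,0,50.5,1],
    [0.2,1,0,50.5,1],
    [0.2,1,0,50.5,1],
    [0.2,1,0,50.5,1],
    [0.2,1,0,50.5,1],
    [0.2,1,0,50.5,1],
    [0.2,1,0,0,1],
    [0.2,1,0,-54,1],
    [0.2,1,0,-54,1]
  ],
  "force": 15
}}

```text
clock: 6.1
eef_pos: [489.0, -258.3, 142.2]
eef_rot: [3.135, 0.003, 1.41]
wrist_force: [0.0, -0.5, -1.3]
finger_gap: 36.2
finger_force: 15.0
```

Request:
{"method": "arm_command", "body": {
  "steps": [
    [0.2,199,28.5,0,-6.9],
    [0.2,199,28.5,0,-6.9],
    [0.2,199,28.5,0,-6.9],
    [0.2,199,28.5,0,-6.9],
    [0.2,199,28.5,0,-6.9]
  ]
}}

```text
clock: 6.72
eef_pos: [547.3, -65.3, 137.4]
eef_rot: [-3.14, -0.0, 1.532]
wrist_force: [0.2, 0.1, -0.6]
finger_gap: 35.8
finger_force: 15.0
```

```bash
cat >> h.py <<'E'
def show(n,k=1.4):
    p,R,s=tool();print(round(s['clock'],2),p.round(1),np.round(s['eef_rot'],3),round(s['finger_gap'],1))
    w=imaging.camera('wrist');save(w['img'],n,k);return w
E
python3 - <<'E'
from h import *
w=show('w2.png')
for px in [(268,202),(283.5,203),(299,203.5)]:pass
print([proj(w,(a,b,22),True).round().tolist() for a,b in((551,35),(548,-15),(547,-66))])
for t in('pocket1','carriage_post','clamp_grip','bar_knob'):
  print(t,[(round(d['p'],2),np.round(d['rect']).astype(int).tolist()) for d in find_in(w,t)][:5])
E
```

```text
6.72 [547.3 -65.3 137.4] [-3.14  -0.     1.532] 35.8
[[277.0, 94.0], [276.0, 152.0], [277.0, 210.0]]
pocket1 [(0.66, [230, 148, 170, 178])]
carriage_post [(0.56, [232, 150, 172, 180]), (0.5, [275, 255, 63, 73])]
clamp_grip [(0.68, [469, 338, 7, 19])]
bar_knob [(0.56, [493, 166, 129, 217])]
```

View pics/w2.png

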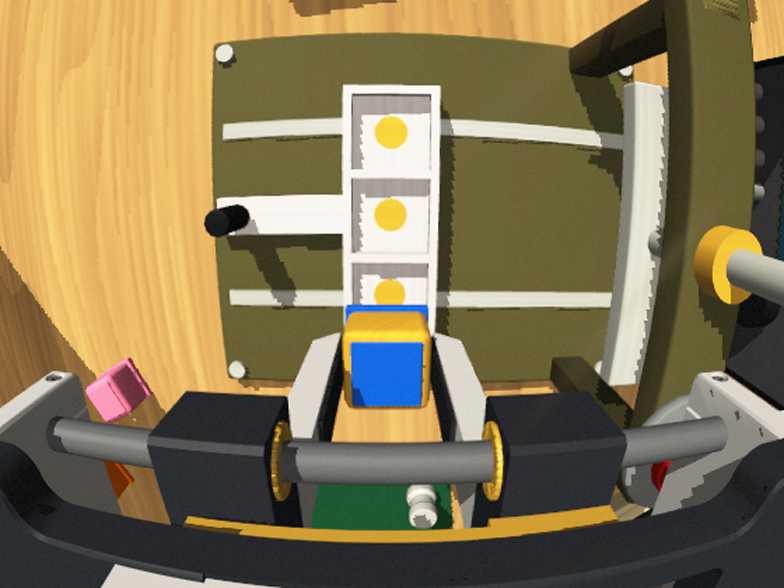

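The wrist view shows the three pockets with yellow dots at (391,132), (390,214) and (390,292), and the can held squarely at (388,360). The dots will give me pocket positions and tester yaw.

```bash
cat >> h.py <<'E'
def dots(w,z=22,amin=60,amax=900):
    h=cv2.cvtColor(w['img'],cv2.COLOR_RGB2HSV)
    m=((h[...,0]>15)&(h[...,0]<32)&(h[...,1]>150)&(h[...,2]>90)).astype(np.uint8)
    n,l,st,ce=cv2.connectedComponentsWithStats(m);o=[]
    for i in range(1,n):
        if amin<st[i,4]<amax: o.append((ce[i].round(1).tolist(),int(st[i,4]),at(w,ce[i],z,True)[:2].round(1).tolist()))
    return o
E
python3 - <<'E'
from h import *
p,R,s=tool();w=imaging.camera('wrist')
for d in dots(w):print(d)
print('can',cans(w,p[2]+3.5))
for px,z in [((244/1.4,215/1.4),62),((207/1.4,223/1.4),62),((224/1.4,53/1.4),14),((237/1.4,370/1.4),14),((625/1.4,72/1.4),14)]: print(at(w,px,z,True).round(1))
E
```

```text
([230.2, 3.6], 268, [514.4, 118.0])
([278.2, 92.4], 401, [552.2, 34.4])
([278.1, 151.2], 389, [550.1, -15.8])
([277.7, 207.6], 337, [547.8, -65.3])
([180.7, 272.6], 73, [450.9, -126.8])
([199.2, 272.3], 63, [469.8, -126.5])
([359.8, 273.5], 128, [624.4, -134.4])
([447.3, 277.3], 84, [723.8, -148.5])
([103.4, 295.0], 306, [354.3, -155.7])
([66.7, 293.4], 77, [300.9, -157.2])
([352.7, 329.0], 478, [621.4, -200.5])
([196.6, 331.3], 216, [456.5, -197.0])
([101.7, 355.1], 610, [322.7, -244.8])
can [([546.2, -67.3], [26.1, 26.8], -2.4), ([547.3, -41.2], [3.2, 29.5], -2.5)]
[471.9  -9.7  62. ]
[449.7 -12.4  62. ]
[447.6  96.1  14. ]
[ 437.3 -121.4   14. ]
[714.8  79.8  14. ]
```

Request:
{"method": "arm_command", "body": {
  "steps": [
    [0.2,101.8,2,0,0],
    [0.2,101.8,2,0,0],
    [0.2,101.8,2,50,0],
    [0.2,101.8,2,65,0],
    [0.2,101.8,2,65,0]
  ]
}}

```text
clock: 7.65
eef_pos: [553.5, 35.3, 73.2]
eef_rot: [-3.14, 0.0, 1.53]
wrist_force: [-0.1, 0.4, 0.1]
finger_gap: 35.9
finger_force: 15.0
```

```bash
python3 - <<'E'
from h import *
w=show('w3.png');p,_,_=tool()
for d in dots(w):print(d)
print('can',cans(w,p[2]+3.5))
E
```

```text
7.65 [553.5  35.3  73.2] [-3.14  0.    1.53] 35.9
([537.9, 37.0], 543, [776.9, 192.0])
([197.2, 328.1], 260, [485.6, -43.8])
([352.7, 329.3], 459, [610.7, -49.8])
([454.1, 341.6], 67, [711.8, -80.0])
([275.3, 351.3], 254, [547.6, -68.3])
can [([552.4, 35.4], [25.9, 26.6], -2.3), ([553.5, 61.4], [3.2, 29.3], -2.5)]
```

View pics/w3.png

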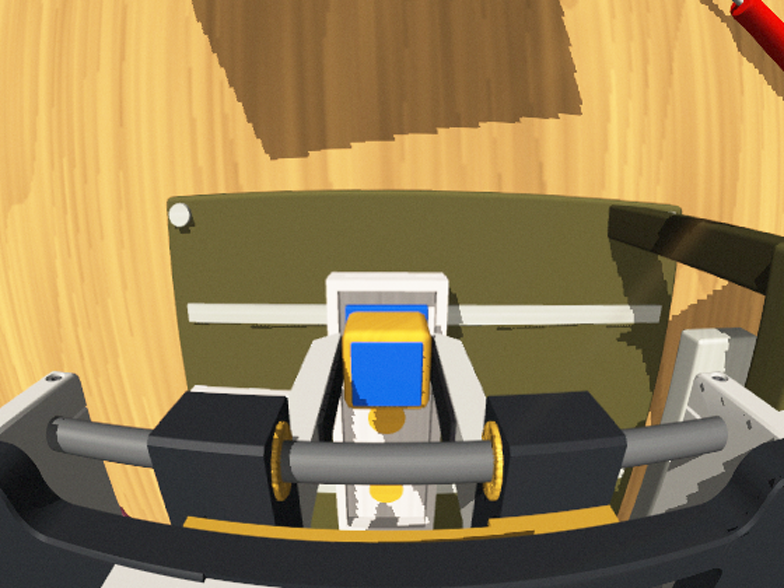

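The can sits in line over the far pocket at (385,345) in the view, so I'll lower and release it.

Request:
{"method": "arm_command", "body": {
  "steps": [
    [0.2,-1,0,10,0],
    [0.2,-1,0,19,0],
    [0.2,-1,0,19,0],
    [0.6,-1,0,19,0],
    [0.6,-1,0,19,0],
    [0.6,-1,0,19,0],
    [0.6,-1,0,-25,0],
    [0.6,-1,0,-85,0],
    [0.6,-1,0,-85,0]
  ]
}}

```text
clock: 8.82
eef_pos: [555.4, 35.1, 163.0]
eef_rot: [3.134, -0.0, 1.531]
wrist_force: [0.1, 0.2, 0.4]
finger_gap: 56.4
finger_force: 0.0
```

Request:
{"method": "arm_command", "body": {
  "steps": [
    [0.72,-306,-137,0,10],
    [0.72,-306,-137,0,10],
    [0.72,-306,-137,0,10],
    [0.72,-306,-137,0,10],
    [0.72,-306,-137,0,10],
    [0.72,-306,-137,0,10],
    [0.72,-306,-137,40,10],
    [0.72,-306,-137,70,10],
    [0.72,-306,-137,70,10]
  ]
}}

```text
clock: 9.95
eef_pos: [403.4, -264.5, 86.5]
eef_rot: [-3.138, -0.002, 1.356]
wrist_force: [0.2, 0.6, 0.7]
finger_gap: 67.5
finger_force: 0.0
```

```bash
python3 - <<'E'
from h import *
w=show('w4.png');print(cans(w))
E
```

```text
9.95 [ 403.4 -264.5   86.5] [-3.138e+00 -2.000e-03  1.356e+00] 67.5
[([399.0, -266.1], [19.7, 15.1], -11.9)]
```

View pics/w4.png

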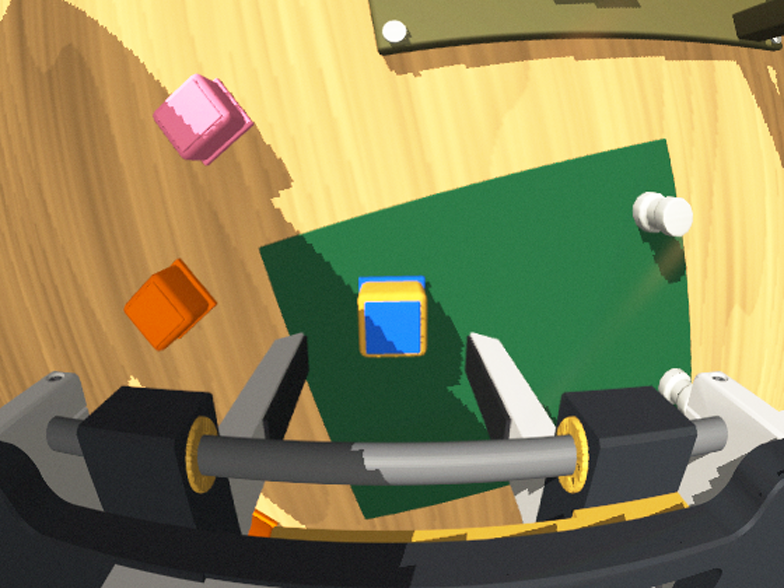

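The can is aligned between the fingers at (393,325), and a shadow across its top split the colour mask. I'll grip it.

Request:
{"method": "arm_command", "body": {
  "steps": [
    [0.72,0,1.5,30,0],
    [0.72,0,1.5,51.3,0],
    [0.72,0,1.5,51.3,0],
    [0.2,0,1.5,51.3,0],
    [0.2,0,1.5,51.3,0],
    [0.2,0,1.5,51.3,0],
    [0.2,0,1.5,51.3,0],
    [0.2,0,1.5,51.3,0],
    [0.2,0,1.5,51.3,0],
    [0.2,0,1.5,0,0],
    [0.2,0,1.5,-54,0],
    [0.2,0,1.5,-54,0]
  ],
  "force": 15
}}

```text
clock: 11.5
eef_pos: [407.2, -266.5, 145.9]
eef_rot: [3.136, 0.003, 1.356]
wrist_force: [0.2, 0.1, -1.2]
finger_gap: 35.9
finger_force: 14.9
```

Request:
{"method": "arm_command", "body": {
  "steps": [
    [0.2,224.5,97.9,0,-9.9],
    [0.2,224.5,97.9,0,-9.9],
    [0.2,224.5,97.9,0,-9.9],
    [0.2,224.5,97.9,0,-9.9],
    [0.2,224.5,97.9,30,-9.9],
    [0.2,224.5,97.9,67,-9.9],
    [0.2,224.5,97.9,67,-9.9],
    [0.2,224.5,97.9,67,-9.9]
  ]
}}

```text
clock: 12.5
eef_pos: [549.7, -67.2, 76.2]
eef_rot: [3.141, 0.0, 1.529]
wrist_force: [-1.2, -0.7, 0.1]
finger_gap: 36.1
finger_force: 14.9
```

```bash
python3 - <<'E'
from h import *
w=show('w5.png');p,_,_=tool();print(cans(w,p[2]+3.5))
print(dots(w))
E
```

```text
12.5 [549.7 -67.2  76.2] [3.141 0.    1.529] 36.1
[([548.7, -64.4], [25.7, 26.2], -2.3), ([549.6, -39.0], [3.7, 28.8], -2.4), ([552.3, 31.4], [22.9, 22.9], -2.5)]
[([489.6, 117.8], 113, [715.0, 14.6]), ([274.9, 158.1], 657, [550.0, -15.7]), ([479.2, 224.5], 68, [711.7, -70.2]), ([471.1, 262.3], 226, [709.3, -103.0]), ([8.7, 266.8], 333, [287.8, -97.7]), ([352.7, 329.1], 478, [607.8, -154.6]), ([196.8, 329.5], 262, [480.2, -149.9]), ([291.3, 309.3], 127, [557.8, -131.1]), ([89.7, 345.0], 279, [365.7, -177.6])]
```

View pics/w5.png

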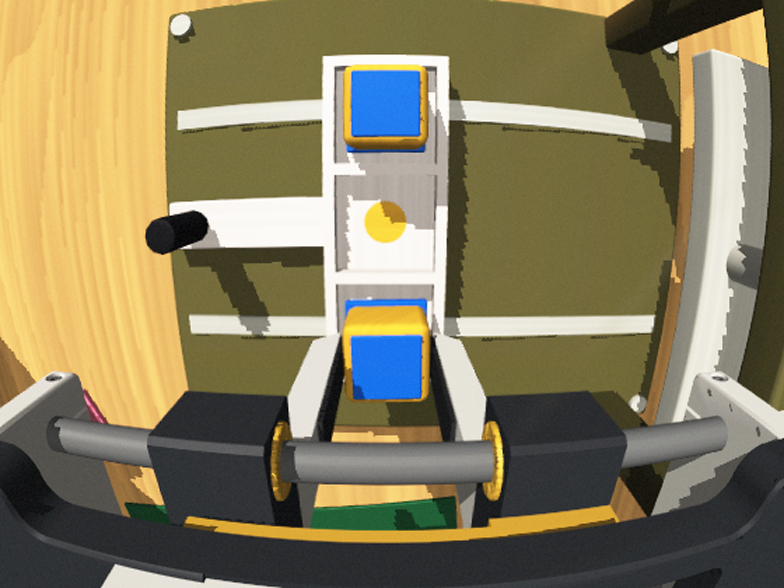

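Can 1 stands in its pocket at (385,105), and can 2 is over the near pocket at (386,350). I'll release it, then turn and move over the carriage post.

Request:
{"method": "arm_command", "body": {
  "steps": [
    [0.2,-1.5,-0.5,12,0],
    [0.2,-1.5,-0.5,21.3,0],
    [0.2,-1.5,-0.5,21.3,0],
    [0.6,-1.5,-0.5,21.3,0],
    [0.6,-1.5,-0.5,21.3,0],
    [0.6,-1.5,-0.5,21.3,0],
    [0.6,-1.5,-0.5,-25,0],
    [0.6,-1.5,-0.5,-75,0],
    [0.6,-1.5,-0.5,-75,0]
  ]
}}

```text
clock: 13.68
eef_pos: [550.4, -68.8, 154.1]
eef_rot: [3.135, 0.001, 1.529]
wrist_force: [-0.1, 0.7, -0.2]
finger_gap: 56.2
finger_force: 0.0
```

Request:
{"method": "arm_command", "body": {
  "steps": [
    [0.6,51,-96.5,0,-90],
    [0.6,51,-96.5,0,-90],
    [0.6,51,-96.5,0,-90],
    [0.6,51,-96.5,0,-90],
    [0.6,51,-96.5,0,-90],
    [0.6,51,-96.5,0,-90],
    [0.6,51,-96.5,0,-90],
    [0.6,51,-96.5,0,-90],
    [0.6,51,-96.5,0,-90],
    [0.6,51,-96.5,0,-90],
    [0.6,51,-96.5,0,-90]
  ]
}}

```text
clock: 15.05
eef_pos: [454.4, -13.5, 150.0]
eef_rot: [3.142, -0.001, 3.098]
wrist_force: [-1.1, -0.9, -0.5]
finger_gap: 56.2
finger_force: 0.0
```

```bash
python3 - <<'E'
from h import *
w=show('w6.png',1.0);p,R,_=tool();print(R.round(3).tolist())
c=imaging.camera('side');save(c['img'][100:380,180:430],'s6.png',2)
E
cd pics; python3 -c "
import cv2,numpy as np
a=cv2.imread('w6.png');b=cv2.imread('s6.png');b=cv2.resize(b,None,fx=420/b.shape[0]*.5,fy=420/b.shape[0]*.5)
a=cv2.resize(a,None,fx=.98,fy=.98);s=np.zeros((420,800,3),np.uint8);s[:411,:548]=a;s[:b.shape[0],549:549+b.shape[1]]=b;cv2.imwrite('m6.png',s)"
```

```text
15.05 [454.4 -13.5 150. ] [ 3.142e+00 -1.000e-03  3.098e+00] 56.2
[[-0.999, 0.043, -0.0], [0.043, 0.999, 0.0], [0.001, 0.0, -1.0]]Traceback (most recent call last):
  File "<string>", line 4, in <module>
    a=cv2.resize(a,None,fx=.98,fy=.98);s=np.zeros((420,800,3),np.uint8);s[:411,:548]=a;s[:b.shape[0],549:549+b.shape[1]]=b;cv2.imwrite('m6.png',s)
                                                                        ~^^^^^^^^^^^
ValueError: could not broadcast input array from shape (412,549,3) into shape (411,548,3)
```

```bash
cd pics; python3 -c "
import cv2,numpy as np
a=cv2.imread('w6.png');b=cv2.imread('s6.png')
a=cv2.resize(a,(430,322));b=cv2.resize(b,(370,414));s=np.zeros((414,800,3),np.uint8);s[:322,:430]=a;s[:,430:]=b;cv2.imwrite('m6.png',s)"
```

```text
(no output)
```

View pics/m6.png

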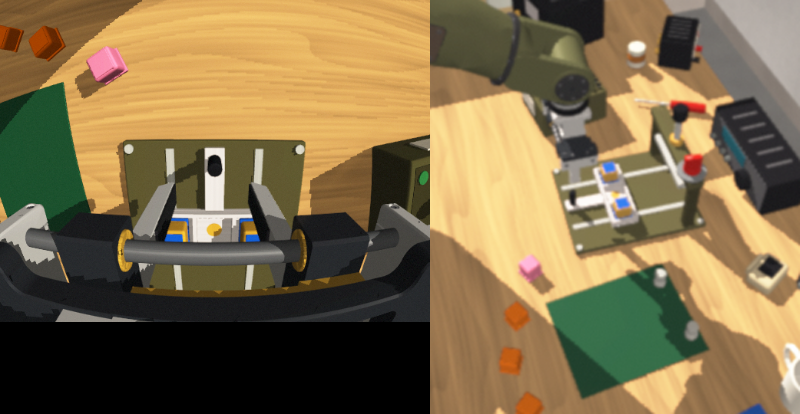

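Both cans stand in the outer pockets (right panel), and the post is at about (215,165) in the wrist panel. I'll pin down its exact position.

```bash
python3 - <<'E'
from h import *
w=imaging.camera('wrist')
print(proj(w,(455.1,-11.6,61),True),proj(w,(455.1,-11.6,22),True))
g=w['img'].max(2)[185:240,260:300];m=(g<50).astype(np.uint8)
n,l,st,ce=cv2.connectedComponentsWithStats(m)
for i in range(1,n):
    if st[i,4]>20: print(st[i]+[260,185,0,0,0],ce[i]+[260,185],at(w,ce[i]+[260,185],42,True))
E
```

```text
[279.01906455 220.71855489] [278.62596046 208.43867163]
[271 202  18  28 414] [279.24396135 215.73671498] [456.37825683 -11.28146402  42.        ]
```

Request:
{"method": "arm_command", "body": {
  "steps": [
    [0.6,-1.5,2,50,0],
    [0.6,-1.5,2,101,0],
    [0.6,-1.5,2,101,0],
    [0.6,-1.5,2,101,0],
    [0,-1.5,2,101,0],
    [0,-1.5,2,101,0],
    [0,-1.5,2,101,0],
    [0,-1.5,2,101,0],
    [0,-1.5,2,101,0],
    [0,-1.5,2,101,0],
    [0,-1.5,2,101,0]
  ],
  "force": 20
}}

```text
clock: 16.58
eef_pos: [456.2, -10.9, 49.6]
eef_rot: [3.14, 0.0, 3.1]
wrist_force: [0.4, 7.7, 2.6]
finger_gap: 15.9
finger_force: 20.0
```

Request:
{"method": "arm_command", "body": {
  "steps": [
    [0,-6,0,0,0],
    [0,-14,0,0,0],
    [0,-24,0,0,0],
    [0,-36,0,0,0],
    [0,-48,0,0,0],
    [0,-60,0,0,0],
    [0,-72,0,0,0],
    [0,-84,0,0,0],
    [0,-94,0,0,0],
    [0,-103,0,0,0],
    [0,-110,0,0,0],
    [0,-115,0,0,0],
    [0,-118,0,0,0],
    [0,-120,0,0,0],
    [0,-120,0,0,0]
  ]
}}

```text
clock: 18.45
eef_pos: [576.4, -16.4, 49.6]
eef_rot: [3.141, 0.001, 3.1]
wrist_force: [1.3, 5.6, 2.8]
finger_gap: 15.6
finger_force: 20.0
```

Request:
{"method": "arm_command", "body": {
  "steps": [
    [0,-3,0,0,0],
    [0,-6,0,0,0],
    [0,-9,0,0,0],
    [0,-12,0,0,0],
    [0,-15,0,0,0],
    [0,-17,0,0,0],
    [0,-17,0,0,0],
    [0,-17,0,0,0]
  ]
}}

```text
clock: 19.45
eef_pos: [590.7, -17.0, 48.4]
eef_rot: [3.141, -0.007, 3.1]
wrist_force: [-16.3, 4.4, 5.6]
finger_gap: 15.8
finger_force: 20.0
```

The carriage is at its stop, with 16 N resistance after 134.5 mm of travel. I'll ease off, release and rise to look at the bar knob.

Request:
{"method": "arm_command", "body": {
  "steps": [
    [0,2.5,0,0,0],
    [0.6,2.5,0,0,0],
    [0.6,2.5,0,0,0],
    [0.6,2.5,0,0,0],
    [0.6,2.5,0,0,0],
    [0.6,2.5,0,-60,0],
    [0.6,2.5,0,-120,0],
    [0.6,2.5,0,-180,0],
    [0.6,2.5,0,-240,0],
    [0.6,2.5,0,-260,0],
    [0.6,2.5,0,-260,0],
    [0.6,2.5,0,-260,0]
  ]
}}

```text
clock: 20.95
eef_pos: [590.2, -17.3, 307.8]
eef_rot: [3.142, -0.002, 3.1]
wrist_force: [0.1, 0.2, -0.5]
finger_gap: 56.4
finger_force: 0.0
```

```bash
python3 - <<'E'
from h import *
w=show('w7.png');p,R,_=tool()
print(proj(w,(684.5,-21.7,250),True),proj(w,(680.8,-106.6,190),True),cans(w,58))
for t in('bar_knob','clamp_grip','carriage_post'):
  print(t,[(round(d['p'],2),np.round(d['rect']).astype(int).tolist()) for d in find_in(w,t)][:4])
E
```

```text
20.95 [590.2 -17.3 307.8] [ 3.142e+00 -2.000e-03  3.100e+00] 56.4
[275.89810288 339.75871082] [191.87518033 300.911762  ] [([571.3, -470.6], [45.9, 142.1], -15.4)]
bar_knob [(0.72, [276, 280, 93, 68])]
clamp_grip [(0.44, [183, 274, 10, 12])]
carriage_post [(0.8, [277, 205, 114, 83])]
```

View pics/w7.png

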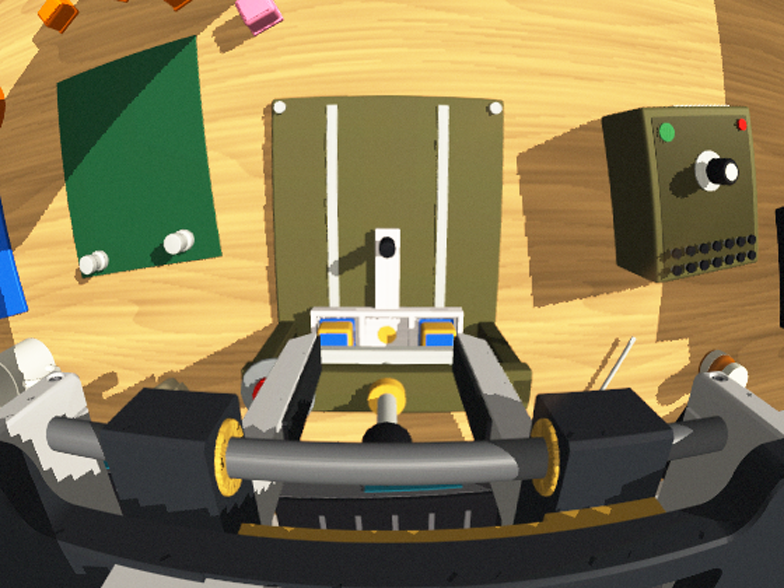

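The carriage is in under the bridge with both cans visible at (336,332) and (437,332). The rod collar is at (386,397), laterally where I predicted it. I'll go over the bar knob and grip it.

Request:
{"method": "arm_command", "body": {
  "steps": [
    [0.65,-50,-0.5,0,0],
    [0.65,-94.4,-0.5,0,0],
    [0.65,-94.4,-0.5,0,0],
    [0.65,-94.4,-0.5,0,0],
    [0.65,-94.4,-0.5,40,0],
    [0.65,-94.4,-0.5,69,0],
    [0.65,-94.4,-0.5,69,0],
    [0,-94.4,-0.5,69,0],
    [0,-94.4,-0.5,69,0],
    [0,-94.4,-0.5,69,0],
    [0,-94.4,-0.5,69,0],
    [0,-94.4,-0.5,69,0],
    [0,-94.4,-0.5,69,0]
  ],
  "force": 40
}}

```text
clock: 22.78
eef_pos: [685.0, -21.3, 240.7]
eef_rot: [3.141, 0.001, 3.1]
wrist_force: [0.3, 5.3, 3.5]
finger_gap: 31.3
finger_force: 40.0
```

Request:
{"method": "arm_command", "body": {
  "steps": [
    [0,0,0,5,0],
    [0,0,0,12,0],
    [0,0,0,20,0],
    [0,0,0,26,0],
    [0,0,0,30,0],
    [0,0,0,32,0],
    [0,0,0,32,0]
  ]
}}

```text
clock: 23.65
eef_pos: [684.9, -21.3, 208.0]
eef_rot: [3.141, 0.0, 3.1]
wrist_force: [2.2, 4.7, 0.9]
finger_gap: 31.2
finger_force: 40.0
```

Request:
{"method": "arm_command", "body": {
  "steps": [
    [0,0,0,2,0],
    [0,0,0,4,0],
    [0,0,0,6,0],
    [0,0,0,6,0]
  ]
}}

```text
clock: 24.15
eef_pos: [685.0, -21.3, 204.7]
eef_rot: [3.141, 0.002, 3.1]
wrist_force: [-4.6, 5.7, 15.3]
finger_gap: 31.2
finger_force: 40.0
```

The bar met the cans after 36 mm, at 15 N. I'll ease off, release and rise, then move towards the clamp.

Request:
{"method": "arm_command", "body": {
  "steps": [
    [0,0,0,-2,0],
    [0.65,0,0,-2,0],
    [0.65,0,0,-2,0],
    [0.65,0,0,-2,0],
    [0.65,0,0,-2,0],
    [0.65,0,0,-50,0],
    [0.65,60,-80,-80,0],
    [0.65,60,-80,-80,0],
    [0.65,60,-80,-80,0],
    [0.65,60,-80,-80,0]
  ]
}}

```text
clock: 25.4
eef_pos: [621.8, -98.7, 282.2]
eef_rot: [3.141, -0.0, 3.1]
wrist_force: [-0.4, 0.3, -0.5]
finger_gap: 61.4
finger_force: 0.0
```

```bash
python3 - <<'E'
from h import *
w=show('w8.png');p,R,_=tool()
print(proj(w,(680.8,-106.6,190),True))
for t in('bar_knob','clamp_grip'):
  print(t,[(round(d['p'],2),np.round(d['rect']).astype(int).tolist()) for d in find_in(w,t)][:4])
c=imaging.camera('side');save(c['img'][140:260,280:420],'s8.png',4)
a=cv2.imread('pics/w8.png')[300:588,200:660];b=cv2.resize(cv2.imread('pics/s8.png'),(340,291))
s=np.zeros((300,800,3),np.uint8);s[:288,:460]=a;s[:291,460:]=b;cv2.imwrite('pics/m8.png',s)
E
```

```text
25.4 [621.8 -98.7 282.2] [ 3.141 -0.     3.1  ] 61.4
[270.32522227 283.9437041 ]
bar_knob [(0.74, [339, 254, 117, 78])]
clamp_grip [(0.87, [267, 272, 37, 46]), (0.63, [373, 213, 27, 6]), (0.62, [519, 123, 82, 123])]
```

View pics/m8.png

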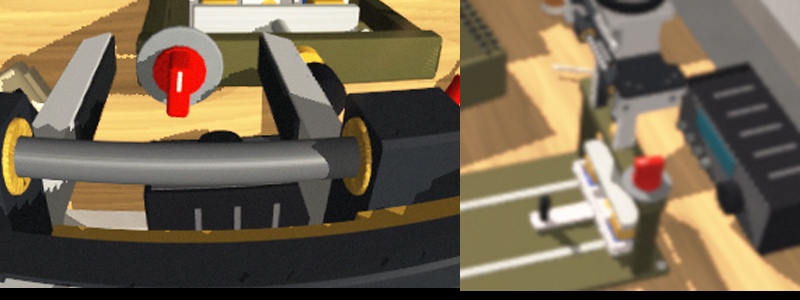

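The bar now rests on the cans (right panel). The clamp grip is at (180,75) in the left panel, with its bar pointing along the tester's x. I'll work out its height and angle.

```bash
python3 - <<'E'
from h import *
w=imaging.camera('wrist');im=w['img'].astype(int)
for z in(160,165,170,180,190,195,200,205): print(z,proj(w,(680.8,-106.6,z),True).round(1))
sub=im[225:310,235:300];red=(sub[...,0]>120)&(sub[...,1]<70)&(sub[...,2]<70)
ys,xs=np.nonzero(red);print('red',xs.min()+235,xs.max()+235,ys.min()+225,ys.max()+225)
h=sub.max(2)-sub.min(2);wt=(sub.min(2)>140)&(h<60);ys,xs=np.nonzero(wt);print('white',sorted(zip((ys+225).tolist(),(xs+235).tolist()))[:60])
save(w['img'][225:310,235:300],'c9.png',7)
E
```

```text
160 [270.3 269.6]
165 [270.2 271.8]
170 [270.1 274.1]
180 [269.9 279. ]
190 [269.7 284.2]
195 [269.6 286.9]
200 [269.5 289.7]
205 [269.4 292.5]
red 252 288 247 297
white [(225, 279), (225, 281), (225, 282), (225, 283), (225, 284), (225, 285), (225, 286), (225, 287), (225, 288), (225, 289), (225, 290), (225, 291), (225, 292), (225, 293), (225, 294), (225, 295), (225, 296), (225, 297), (225, 298), (225, 299), (226, 279), (226, 281), (226, 282), (226, 283), (226, 284), (226, 285), (226, 286), (226, 287), (226, 288), (226, 289), (226, 290), (226, 291), (226, 292), (226, 293), (226, 294), (226, 295), (226, 296), (226, 297), (226, 298), (226, 299), (227, 279), (227, 281), (227, 282), (227, 283), (227, 284), (227, 285), (227, 286), (227, 287), (227, 288), (227, 289), (227, 290), (227, 291), (227, 292), (227, 293), (227, 294), (227, 295), (227, 296), (227, 297), (227, 298), (227, 299)]
```

View pics/c9.png

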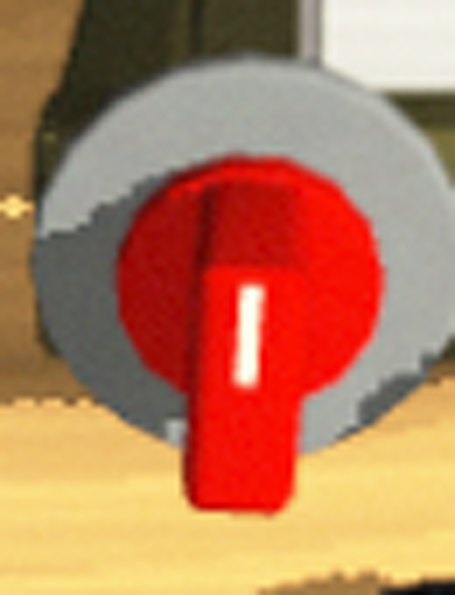

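```bash
python3 - <<'E'
from h import *
from scipy.optimize import least_squares
w=imaging.camera('wrist')
o=lambda x,y:np.array([235+x/7,225+y/7])
T=np.array([.999,-.044]);
obs=[o(203,268),o(301,268),o(187,505),o(292,508)]   # top face corners
def f(v):
    x,y,z,a=v;c,s=np.cos(a),np.sin(a);r=[]
    for (u,t),ob in zip([(-17,-7),(-17,7),(17,-7),(17,7)],obs):
        r+=list(proj(w,(x+c*u-s*t,y+s*u+c*t,z),True)-ob)
    return r
s=least_squares(f,[680,-106,200,0]);print(s.x.round(2),np.round(s.fun,1))
for z in(195,200,205):
    s=least_squares(lambda v:f([v[0],v[1],z,v[2]]),[680,-106,0]);print(z,s.x.round(2),s.cost)
for z in (160,165,170,175): print('disc',z,at(w,o(250,285),z,True).round(1), at(w,o(245,240),z-3,True).round(1))
c=imaging.camera('top')
print('bk',at(c,(287,149),199+16).round(), 'clamp',at(c,(314.5,155),198).round(), at(w,(244/1.4+30,0),1,True)[:0])
E
```

```text
[ 6.8101e+02 -1.0653e+02  1.8315e+02 -9.0000e-02] [-1.1 -0.1  0.9  0.6 -0.1 -0.4  0.3 -0.2]
195 [ 6.7498e+02 -1.0606e+02 -9.0000e-02] 2.9274092838391144
200 [ 6.7243e+02 -1.0585e+02 -9.0000e-02] 4.6421078546859675
205 [ 6.6989e+02 -1.0565e+02 -9.0000e-02] 7.099381359756311
disc 160 [ 676.8 -106.1  160. ] [ 671.3 -106.6  157. ]
disc 165 [ 674.5 -105.9  165. ] [ 669.2 -106.4  162. ]
disc 170 [ 672.2 -105.7  170. ] [ 667.  -106.2  167. ]
disc 175 [ 669.9 -105.6  175. ] [ 664.8 -106.   172. ]
bk [681. -22. 215.] clamp [ 668. -105.  198.] []
```

The fit puts the grip bar at (679,-106.3), with its top at about z 187 and its angle at -0.09 rad, so the clamp is about 0.05 turned. I'll grip it.

Request:
{"method": "arm_command", "body": {
  "steps": [
    [0.45,-57.5,-5.2,20,2.8],
    [0.45,-57.5,-5.2,52,2.8],
    [0.45,-57.5,-5.2,52,2.8],
    [0.45,-57.5,-5.2,75,2.8],
    [0.45,-57.5,-5.2,90,2.8],
    [0.45,-57.5,-5.2,98,2.8],
    [0.45,-57.5,-5.2,98,2.8],
    [0,-57.5,-5.2,98,2.8],
    [0,-57.5,-5.2,98,2.8],
    [0,-57.5,-5.2,98,2.8],
    [0,-57.5,-5.2,98,2.8],
    [0,-57.5,-5.2,98,2.8],
    [0,-57.5,-5.2,98,2.8]
  ],
  "force": 25
}}

```text
clock: 27.38
eef_pos: [679.0, -106.4, 185.3]
eef_rot: [3.141, 0.001, 3.051]
wrist_force: [0.6, 5.6, 5.4]
finger_gap: 34.1
finger_force: 25.0
```

The gap of 34 means the tips closed on the 36 mm disc, so the knob stands higher: disc about z 170, bar top about z 200, and x about 672, which fits both measurements. I'll open and regrip higher.

Request:
{"method": "arm_command", "body": {
  "steps": [
    [0.48,0,0,0,0],
    [0.48,0,0,0,0],
    [0.48,0,0,0,0],
    [0.48,0,0,-30,0],
    [0.48,6.5,1,-30,0],
    [0.48,6.5,1,-11,0],
    [0.48,6.5,1,-11,0],
    [0,6.5,1,-11,0],
    [0,6.5,1,-11,0],
    [0,6.5,1,-11,0],
    [0,6.5,1,-11,0],
    [0,6.5,1,-11,0],
    [0,6.5,1,-11,0]
  ]
}}

```text
clock: 29.0
eef_pos: [672.4, -105.6, 195.7]
eef_rot: [-3.141, 0.0, 3.051]
wrist_force: [-0.4, -4.5, 1.4]
finger_gap: 13.7
finger_force: 25.0
```

Request:
{"method": "arm_command", "body": {
  "steps": [
    [0,0,0,0,6],
    [0,0,0,0,13],
    [0,0,0,0,20],
    [0,0,0,0,27],
    [0,0,0,0,34],
    [0,0,0,0,41],
    [0,0,0,0,48],
    [0,0,0,0,54],
    [0,0,0,0,58],
    [0,0,0,0,60],
    [0,0,0,0,60]
  ]
}}

```text
clock: 30.38
eef_pos: [673.6, -103.9, 195.6]
eef_rot: [3.138, 0.0, 2.004]
wrist_force: [9.5, 3.1, -2.1]
finger_gap: 13.8
finger_force: 25.0
```

```bash
python3 - <<'E'
from h import *
p,R,s=tool();print(s['moment'],s['wrist_force'],s['eef_rot'],s['finger_gap'],p)
E
```

```text
[ 0.58985209 -1.91138269  0.03945841] [ 9.4953679   3.1017019  -2.11541879] [3.13789640e+00 1.36110201e-04 2.00418243e+00] 13.797662227645988 [ 673.55111448 -103.91241765  195.6467539 ]
```

Request:
{"method": "arm_command", "body": {
  "steps": [
    [0,0,0,0,2],
    [0,0,0,0,4],
    [0,0,0,0,6],
    [0,0,0,0,8],
    [0,0,0,0,10],
    [0,0,0,0,10]
  ]
}}

```text
clock: 31.12
eef_pos: [673.6, -103.6, 195.7]
eef_rot: [3.138, -0.001, 1.83]
wrist_force: [9.3, 5.0, -0.9]
finger_gap: 14.5
finger_force: 25.7
```

```bash
python3 - <<'E'
from h import *
p,R,s=tool();print(s['moment'],s['wrist_force'],s['eef_rot'],s['finger_gap'],p)
E
```

```text
[ 0.87259507 -1.88492482  0.45421035] [ 9.25952334  5.03793481 -0.90760003] [ 3.13781446e+00 -8.17220010e-04  1.83047852e+00] 14.509397190364586 [ 673.59035284 -103.562912    195.70888075]
```

The clamp is at its stop: 70° turned, with the moment up to 0.45 N m. I'll release it and go over to the switch.

Request:
{"method": "arm_command", "body": {
  "steps": [
    [0,0,0,0,-2],
    [0.5,0,0,0,-2],
    [0.5,0,0,0,-2],
    [0.5,0,0,0,-2],
    [0.5,0,0,0,-2],
    [0.5,0,0,-40,-2],
    [0.5,0,0,-80,-2],
    [0.5,60,-10,-80,14.8],
    [0.5,432.8,-66.4,-80,14.8],
    [0.5,432.8,-66.4,-80,14.8],
    [0.5,432.8,-66.4,-80,14.8],
    [0.5,432.8,-66.4,-80,14.8],
    [0.5,432.8,-66.4,-80,14.8],
    [0.5,432.8,-66.4,-80,14.8],
    [0.5,432.8,-66.4,-80,14.8],
    [0.5,432.8,-66.4,-30,14.8],
    [0.5,432.8,-66.4,-15,14.8],
    [0.5,432.8,-66.4,-15,14.8]
  ]
}}

```text
clock: 33.38
eef_pos: [497.9, 295.6, 210.4]
eef_rot: [-3.141, 0.001, 1.57]
wrist_force: [-0.0, -0.3, -0.1]
finger_gap: 47.0
finger_force: 0.0
```

```bash
python3 - <<'E'
from h import *
w=show('w10.png')
print(proj(w,(499,298,126),True))
for t in('switch_head','control_box'):
  print(t,[(round(d['p'],2),np.round(d['rect']).astype(int).tolist(),at(w,d['rect'][:2],112,True).round().tolist()) for d in find_in(w,t)][:4])
E
```

```text
33.38 [497.9 295.6 210.4] [-3.141e+00  1.000e-03  1.570e+00] 47.0
[278.93764148 216.85534077]
switch_head [(0.87, [282, 209, 32, 37], [502.0, 301.0, 112.0])]
control_box [(0.94, [300, 195, 204, 179], [517.0, 313.0, 112.0])]
```

View pics/w10.png

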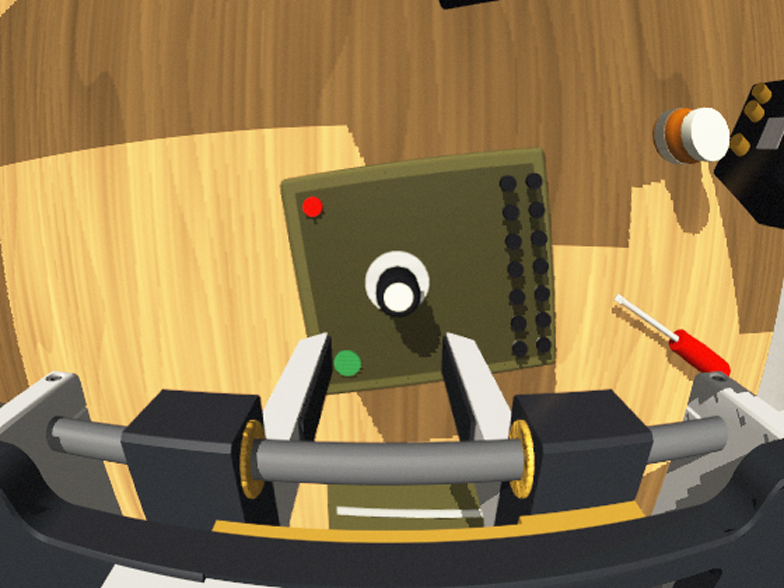

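The view shows the switch head with its white dot at (398,297), so the head is at about (502.5,301.3). The pins are well to the right of it. I'll grip it and pull up.

Request:
{"method": "arm_command", "body": {
  "steps": [
    [0.5,5.8,4.7,30,0],
    [0.5,5.8,4.7,70,0],
    [0.5,5.8,4.7,94,0],
    [0.5,5.8,4.7,94,0],
    [0,5.8,4.7,94,0],
    [0,5.8,4.7,94,0],
    [0,5.8,4.7,94,0],
    [0,5.8,4.7,94,0],
    [0,5.8,4.7,94,0],
    [0,5.8,4.7,94,0]
  ],
  "force": 40
}}

```text
clock: 34.78
eef_pos: [504.0, 302.4, 118.0]
eef_rot: [3.137, -0.002, 1.571]
wrist_force: [9.6, 0.7, 0.5]
finger_gap: 25.3
finger_force: 40.0
```

Request:
{"method": "arm_command", "body": {
  "steps": [
    [0,0,0,-4,0],
    [0,0,0,-8,0],
    [0,0,0,-12,0],
    [0,0,0,-15,0],
    [0,0,0,-16,0],
    [0,0,0,-16,0],
    [0,0,0,-16,0]
  ]
}}

```text
clock: 35.65
eef_pos: [503.9, 302.3, 132.3]
eef_rot: [3.138, -0.001, 1.57]
wrist_force: [17.1, 4.0, -16.6]
finger_gap: 24.9
finger_force: 40.0
```

It rose 14.3 mm to a hard limit, which is the click. Now I'll push it fully home.

Request:
{"method": "arm_command", "body": {
  "steps": [
    [0,0,0,4,0],
    [0,0,0,8,0],
    [0,0,0,12,0],
    [0,0,0,16,0],
    [0,0,0,19,0],
    [0,0,0,19,0],
    [0,0,0,19,0]
  ]
}}

```text
clock: 36.52
eef_pos: [504.3, 302.6, 117.5]
eef_rot: [3.135, -0.002, 1.571]
wrist_force: [-1.0, -6.0, 24.1]
finger_gap: 25.1
finger_force: 40.0
```

Request:
{"method": "arm_command", "body": {
  "steps": [
    [0,0,0,-2.5,0],
    [0.5,0,0,-2.5,0],
    [0.5,0,0,-2.5,0],
    [0.5,0,0,-2.5,0],
    [0.5,0,0,-2.5,0],
    [0.5,0,0,-60,0],
    [0.5,0,0,-120,0],
    [0.5,0,0,-155,0],
    [0.5,-407,170,-155,-17.7],
    [0.5,-407,170,-155,-17.7],
    [0.5,-407,170,-155,-17.7],
    [0.5,-407,170,-155,-17.7],
    [0.5,-407,170,-155,-17.7],
    [0.5,-407,170,-155,-17.7],
    [0.5,-407,170,-155,-17.7],
    [0.5,-407,170,-155,-17.7],
    [0.5,-407,170,-155,-17.7],
    [0.5,-407,170,-155,-17.7]
  ]
}}

```text
clock: 38.78
eef_pos: [672.1, -103.3, 268.8]
eef_rot: [3.141, -0.0, 1.881]
wrist_force: [0.1, -0.7, 0.1]
finger_gap: 47.0
finger_force: 0.0
```

```bash
python3 - <<'E'
from h import *
w=show('w11.png')
print([(round(d['p'],2),np.round(d['rect']).astype(int).tolist()) for d in find_in(w,'clamp_grip')][:3], proj(w,(673,-105,200),True))
E
```

```text
38.77 [ 672.1 -103.3  268.8] [ 3.141 -0.     1.881] 47.0
[(0.91, [277, 222, 39, 53])] [277.97110773 228.66975185]
```

Request:
{"method": "arm_command", "body": {
  "steps": [
    [0.5,-1.5,0.4,40,0],
    [0.5,-1.5,0.4,65,0],
    [0.5,-1.5,0.4,73,0],
    [0.5,-1.5,0.4,73,0],
    [0,-1.5,0.4,73,0],
    [0,-1.5,0.4,73,0],
    [0,-1.5,0.4,73,0],
    [0,-1.5,0.4,73,0],
    [0,-1.5,0.4,73,0],
    [0,-1.5,0.4,73,0]
  ],
  "force": 25
}}

```text
clock: 40.12
eef_pos: [674.3, -105.7, 195.9]
eef_rot: [3.138, 0.001, 1.88]
wrist_force: [10.3, 2.0, -1.5]
finger_gap: 14.3
finger_force: 25.0
```

Request:
{"method": "arm_command", "body": {
  "steps": [
    [0,0,0,0,-7],
    [0,0,0,0,-14],
    [0,0,0,0,-21],
    [0,0,0,0,-28],
    [0,0,0,0,-35],
    [0,0,0,0,-42],
    [0,0,0,0,-49],
    [0,0,0,0,-56],
    [0,0,0,0,-61],
    [0,0,0,0,-65],
    [0,0,0,0,-69],
    [0,0,0,0,-72],
    [0,0,0,0,-73],
    [0,0,0,0,-73]
  ]
}}

```text
clock: 41.88
eef_pos: [674.0, -105.9, 195.9]
eef_rot: [3.141, 0.003, -3.129]
wrist_force: [7.5, 1.4, -0.4]
finger_gap: 14.0
finger_force: 25.6
```

```bash
python3 - <<'E'
from h import *
p,R,s=tool();print(s['moment'],s['wrist_force'],s['eef_rot'],s['finger_gap'],p)
E
```

```text
[ 0.25133961 -1.36141368 -0.44915059] [ 7.4848017   1.4018389  -0.38340051] [ 3.14140237e+00  2.81681785e-03 -3.12943042e+00] 13.966535554848553 [ 674.02432562 -105.92263395  195.87411279]
```

The clamp is back at slack against its stop, moment -0.45 N m. Next is the bar knob.

Request:
{"method": "arm_command", "body": {
  "steps": [
    [0,0,0,0,3.2],
    [0.65,0,0,0,3.2],
    [0.65,0,0,0,3.2],
    [0.65,0,0,0,3.2],
    [0.65,0,0,0,3.2],
    [0.65,0,0,-50,3.2],
    [0.65,0,0,-70,3.2],
    [0.65,-6,50,-70,3.2],
    [0.65,-6,84.4,-70,3.2],
    [0.65,-6,84.4,-70,3.2],
    [0.65,-6,84.4,-40,3.2],
    [0.65,-6,84.4,-7,3.2],
    [0.65,-6,84.4,-7,3.2],
    [0,-6,84.4,-7,3.2],
    [0,-6,84.4,-7,3.2],
    [0,-6,84.4,-7,3.2],
    [0,-6,84.4,-7,3.2],
    [0,-6,84.4,-7,3.2],
    [0,-6,84.4,-7,3.2]
  ],
  "force": 40
}}

```text
clock: 44.25
eef_pos: [678.4, -21.0, 203.3]
eef_rot: [3.141, 0.001, 3.099]
wrist_force: [0.2, 5.5, 5.3]
finger_gap: 31.3
finger_force: 40.0
```

Request:
{"method": "arm_command", "body": {
  "steps": [
    [0,0,0,-6,0],
    [0,0,0,-14,0],
    [0,0,0,-22,0],
    [0,0,0,-30,0],
    [0,0,0,-36,0],
    [0,0,0,-40,0],
    [0,0,0,-44,0],
    [0,0,0,-47,0],
    [0,0,0,-47,0]
  ]
}}

```text
clock: 45.38
eef_pos: [678.3, -21.1, 248.4]
eef_rot: [3.141, -0.001, 3.099]
wrist_force: [4.3, 5.6, -5.9]
finger_gap: 31.4
finger_force: 40.0
```

Request:
{"method": "arm_command", "body": {
  "steps": [
    [0,0,0,-1.5,0],
    [0,0,0,-3,0],
    [0,0,0,-3,0]
  ]
}}

```text
clock: 45.75
eef_pos: [678.2, -21.0, 248.5]
eef_rot: [3.14, -0.004, 3.099]
wrist_force: [11.2, 4.5, -21.8]
finger_gap: 31.2
finger_force: 40.0
```

Request:
{"method": "arm_command", "body": {
  "steps": [
    [0,0,0,2,0],
    [0.65,0,0,2,0],
    [0.65,0,0,2,0],
    [0.65,0,0,2,0],
    [0.65,0,0,2,0],
    [0.65,0,0,-50,0],
    [0.65,50,0,-50,0],
    [0.65,88,0,-50,0],
    [0.65,88,0,-50,0],
    [0.65,88,0,10,0],
    [0.65,88,0,70,0],
    [0.65,88,0,130,0],
    [0.65,88,0,150,0],
    [0.65,88,0,150,0]
  ]
}}

```text
clock: 47.5
eef_pos: [590.2, -17.9, 100.9]
eef_rot: [3.142, -0.003, 3.098]
wrist_force: [-0.2, 0.7, 0.3]
finger_gap: 61.5
finger_force: 0.0
```

```bash
python3 - <<'E'
from h import *
w=show('w12.png',1)
p=(590.5,-17,42);print(proj(w,p,True),proj(w,(590.5,-17,61),True))
g=w['img'].max(2)[180:260,255:305];m=(g<50).astype(np.uint8)
n,l,st,ce=cv2.connectedComponentsWithStats(m)
for i in range(1,n):
    if st[i,4]>60: print(st[i]+[255,180,0,0,0],at(w,ce[i]+[255,180],42,True))
c=imaging.camera('side');save(c['img'][140:260,280:420],'s12.png',4)
a=cv2.resize(cv2.imread('pics/w12.png'),(460,345));b=cv2.resize(cv2.imread('pics/s12.png'),(340,291))
s=np.zeros((345,800,3),np.uint8);s[:,:460]=a;s[:291,460:]=b;cv2.imwrite('pics/m12.png',s)
E
```

```text
47.5 [590.2 -17.9 100.9] [ 3.142e+00 -3.000e-03  3.098e+00] 61.5
[277.92260749 232.79636531] [278.09566571 242.07916974]
[266 206  23  35 633] [583.18718703 -17.20033176  42.        ]
```

The post measures x≈583.5, so the pads slipped a little at the end-stop and the real travel was 127.5 mm. That also matches the rod's x of about 677. I'll grip the post there and pull to the outer stop.

Request:
{"method": "arm_command", "body": {
  "steps": [
    [0.65,6.5,0.3,25,0],
    [0.65,6.5,0.3,51,0],
    [0.65,6.5,0.3,51,0],
    [0,6.5,0.3,51,0],
    [0,6.5,0.3,51,0],
    [0,6.5,0.3,51,0],
    [0,6.5,0.3,51,0],
    [0,6.5,0.3,51,0],
    [0,6.5,0.3,51,0],
    [0,6.5,0.3,51,0]
  ],
  "force": 20
}}

```text
clock: 48.85
eef_pos: [583.8, -16.7, 51.6]
eef_rot: [3.141, 0.0, 3.098]
wrist_force: [0.5, 4.9, 0.4]
finger_gap: 15.3
finger_force: 20.0
```

Request:
{"method": "arm_command", "body": {
  "steps": [
    [0,6,0,0,0],
    [0,14,0,0,0],
    [0,24,0,0,0],
    [0,36,0,0,0],
    [0,48,0,0,0],
    [0,60,0,0,0],
    [0,72,0,0,0],
    [0,84,0,0,0],
    [0,94,0,0,0],
    [0,104,0,0,0],
    [0,112,0,0,0],
    [0,119,0,0,0],
    [0,124,0,0,0],
    [0,128,0,0,0],
    [0,131,0,0,0],
    [0,134,0,0,0],
    [0,136,0,0,0],
    [0,136,0,0,0]
  ]
}}

```text
clock: 51.1
eef_pos: [449.4, -10.6, 51.6]
eef_rot: [3.14, 0.004, 3.098]
wrist_force: [13.6, 11.0, -10.5]
finger_gap: 15.4
finger_force: 20.0
```

The carriage is at its outer stop. I'll release it, then turn and view the cans.

Request:
{"method": "arm_command", "body": {
  "steps": [
    [0,-2,0,0,0],
    [0.72,-2,0,0,0],
    [0.72,-2,0,0,0],
    [0.72,-2,0,0,0],
    [0.72,-2,0,0,0],
    [0.72,-2,0,-60,0],
    [0.72,-2,0,-100,0],
    [0.72,-93.9,-51.4,-100,90],
    [0.72,-93.9,-51.4,-100,90],
    [0.72,-93.9,-51.4,-100,90],
    [0.72,-93.9,-51.4,-100,90],
    [0.72,-93.9,-51.4,-100,90],
    [0.72,-93.9,-51.4,-100,90],
    [0.72,-93.9,-51.4,-100,90],
    [0.72,-93.9,-51.4,-100,90],
    [0.72,-93.9,-51.4,-100,90],
    [0.72,-93.9,-51.4,-100,90],
    [0.72,-93.9,-51.4,-100,90]
  ]
}}

```text
clock: 53.35
eef_pos: [539.4, -66.8, 151.4]
eef_rot: [-3.141, 0.0, 1.529]
wrist_force: [-0.1, -0.4, -0.4]
finger_gap: 67.9
finger_force: 0.0
```

```bash
python3 - <<'E'
from h import *
w=show('w13.png');print(cans(w,58));print(dots(w)[:4])
E
```

```text
53.35 [539.4 -66.8 151.4] [-3.141  0.     1.529] 67.9
[([540.4, -66.6], [25.5, 25.6], -2.4), ([545.2, 35.4], [26.2, 25.5], -2.3)]
[([247.2, 4.9], 458, [520.2, 120.6]), ([531.4, 7.9], 101, [840.3, 156.1]), ([279.5, 91.5], 482, [545.6, 36.6]), ([279.0, 149.6], 359, [543.1, -15.4])]
```

Both cans stand in their pockets. I'll take the near one.

Request:
{"method": "arm_command", "body": {
  "steps": [
    [0.72,0,1.2,50,0],
    [0.72,0,1.2,85,0],
    [0.72,0,1.2,97,0],
    [0.72,0,1.2,97,0],
    [0.2,0,1.2,97,0],
    [0.2,0,1.2,97,0],
    [0.2,0,1.2,97,0],
    [0.2,0,1.2,97,0],
    [0.2,0,1.2,97,0],
    [0.2,0,1.2,97,0],
    [0.2,0,1.2,50,0],
    [0.2,0,1.2,0,0],
    [0.2,0,1.2,0,0]
  ],
  "force": 15
}}

```text
clock: 55.02
eef_pos: [542.0, -67.1, 154.8]
eef_rot: [3.136, 0.001, 1.527]
wrist_force: [-0.3, 0.7, -1.2]
finger_gap: 35.9
finger_force: 15.0
```

Request:
{"method": "arm_command", "body": {
  "steps": [
    [0.2,-193.6,-45.9,0,0],
    [0.2,-193.6,-45.9,0,0],
    [0.2,-193.6,-45.9,0,0],
    [0.2,-193.6,-45.9,0,0],
    [0.2,-193.6,-45.9,50,0],
    [0.2,-193.6,-45.9,95,0],
    [0.2,-193.6,-45.9,105,0],
    [0.2,-193.6,-45.9,105,0]
  ]
}}

```text
clock: 56.02
eef_pos: [486.6, -257.9, 46.7]
eef_rot: [-3.141, -0.0, 1.528]
wrist_force: [-0.2, -0.3, 0.2]
finger_gap: 35.8
finger_force: 15.0
```

```bash
python3 - <<'E'
from h import *
w=show('w14.png',1);p,_,_=tool();print(cans(w,p[2]+3.5))
E
```

```text
56.02 [ 486.6 -257.9   46.7] [-3.141 -0.     1.528] 35.8
[([485.6, -256.6], [25.8, 26.4], -2.4), ([486.7, -231.6], [3.7, 29.3], -2.6)]
```

Request:
{"method": "arm_command", "body": {
  "steps": [
    [0.2,0,0,6,0],
    [0.2,0,0,11,0],
    [0.2,0,0,11,0],
    [0.6,0,0,11,0],
    [0.6,0,0,11,0],
    [0.6,0,0,11,0],
    [0.6,0,0,-30,0],
    [0.6,0,0,-90,0],
    [0.72,0,0,-105,0],
    [0.72,0,0,-105,0]
  ]
}}

```text
clock: 57.32
eef_pos: [486.5, -258.3, 151.8]
eef_rot: [3.14, 0.001, 1.527]
wrist_force: [-0.3, -1.0, -0.7]
finger_gap: 67.0
finger_force: 0.0
```

Request:
{"method": "arm_command", "body": {
  "steps": [
    [0.72,294.5,46.3,0,0],
    [0.72,294.5,46.3,0,0],
    [0.72,294.5,46.3,0,0],
    [0.72,294.5,46.3,0,0],
    [0.72,294.5,46.3,0,0],
    [0.72,294.5,46.3,0,0],
    [0.72,294.5,46.3,40,0],
    [0.72,294.5,46.3,60,0],
    [0.72,294.5,46.3,60,0]
  ]
}}

```text
clock: 58.45
eef_pos: [544.0, 33.1, 88.9]
eef_rot: [-3.137, 0.0, 1.526]
wrist_force: [0.3, 0.3, -0.2]
finger_gap: 67.5
finger_force: 0.0
```

```bash
python3 - <<'E'
from h import *
w=show('w15.png',1);print(cans(w,58))
E
```

```text
58.45 [544.   33.1  88.9] [-3.137  0.     1.526] 67.5
[([545.5, 35.4], [25.6, 26.5], -2.4)]
```

Request:
{"method": "arm_command", "body": {
  "steps": [
    [0.72,1.5,1.2,20,0],
    [0.72,1.5,1.2,35,0],
    [0.72,1.5,1.2,35,0],
    [0.2,1.5,1.2,35,0],
    [0.2,1.5,1.2,35,0],
    [0.2,1.5,1.2,35,0],
    [0.2,1.5,1.2,35,0],
    [0.2,1.5,1.2,35,0],
    [0.2,1.5,1.2,35,0],
    [0.2,1.5,1.2,-20,0],
    [0.2,1.5,1.2,-65,0],
    [0.2,1.5,1.2,-65,0]
  ]
}}

```text
clock: 60.0
eef_pos: [547.9, 35.4, 159.4]
eef_rot: [3.136, -0.0, 1.527]
wrist_force: [-0.3, -0.2, -1.2]
finger_gap: 35.6
finger_force: 15.0
```

Request:
{"method": "arm_command", "body": {
  "steps": [
    [0.2,-304.7,-124.7,0,0],
    [0.2,-304.7,-124.7,0,0],
    [0.2,-304.7,-124.7,0,0],
    [0.2,-304.7,-124.7,0,0],
    [0.2,-304.7,-124.7,0,0],
    [0.2,-304.7,-124.7,0,0],
    [0.2,-304.7,-124.7,50,0],
    [0.2,-304.7,-124.7,95,0],
    [0.2,-304.7,-124.7,105,0],
    [0.2,-304.7,-124.7,105,0]
  ]
}}

```text
clock: 61.25
eef_pos: [409.1, -263.3, 51.6]
eef_rot: [-3.141, -0.001, 1.528]
wrist_force: [-1.0, 0.4, -0.5]
finger_gap: 35.6
finger_force: 15.0
```

```bash
python3 - <<'E'
from h import *
w=show('w16.png',1);p,_,_=tool();print(cans(w,p[2]+3.5))
E
```

```text
61.25 [ 409.1 -263.3   51.6] [-3.141e+00 -1.000e-03  1.528e+00] 35.6
[([404.8, -261.9], [25.7, 19.5], -2.4), ([485.6, -256.1], [14.3, 8.8], -5.0)]
```

Request:
{"method": "arm_command", "body": {
  "steps": [
    [0.2,0,0,10,0],
    [0.2,0,0,16,0],
    [0.2,0,0,16,0],
    [0.6,0,0,16,0],
    [0.6,0,0,16,0],
    [0.6,0,0,16,0],
    [0.6,0,0,-30,0],
    [0.6,0,0,-90,0],
    [0.6,-60,40,-170,0],
    [0.6,-60,40,-170,0],
    [0.6,-60,40,-170,0]
  ]
}}

```text
clock: 62.68
eef_pos: [447.1, -326.8, 223.5]
eef_rot: [3.138, 0.002, 1.526]
wrist_force: [0.2, 0.6, -1.6]
finger_gap: 56.5
finger_force: 0.0
```

```bash
python3 - <<'E'
from h import *
w=show('w17.png',1.0);print(cans(w,39))
c=imaging.camera('side');save(c['img'][120:380,200:420],'s17.png',2)
a=cv2.imread('pics/w17.png');a=cv2.resize(a,(450,338));b=cv2.resize(cv2.imread('pics/s17.png'),(350,414))
s=np.zeros((414,800,3),np.uint8);s[:338,:450]=a;s[:,450:]=b;cv2.imwrite('pics/m17.png',s)
E
```

```text
62.67 [ 447.1 -326.8  223.5] [3.138e+00 2.000e-03 1.526e+00] 56.5
[([496.3, -566.9], [62.1, 115.4], -2.6)]
```

View pics/m17.png

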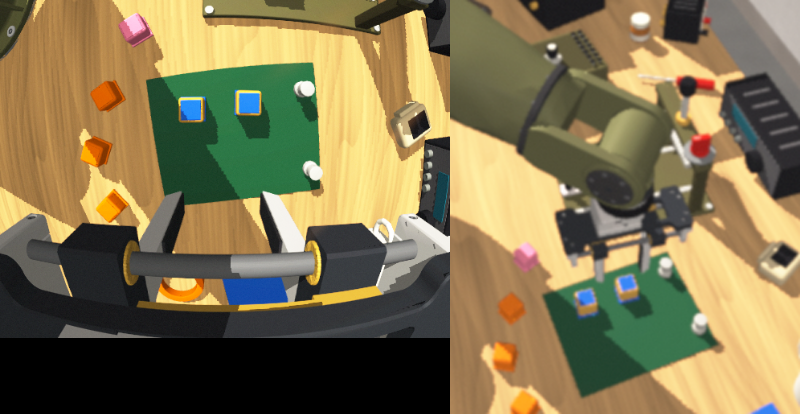

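The final view shows both cans upright on the mat at (191,110) and (248,103), and both adaptors where they were. The carriage is out and the bar is up, so I'll hand in.

```bash
python3 -c "
from cell import job
print(job.sign_off())"
```

```text
the job is handed in; nothing more can be done
None
```

The job is handed in: both cans were tested in the order asked and stand upright on the mat again, with the clamp slack, the bar up, the carriage out and the adaptors untouched; no verdict was returned.

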